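# Check the slide lock of a bench plate drawer

### The arm

A 6-joint arm with a two-finger parallel gripper is mounted at the origin on the work surface. World frame = base frame: x ahead of the robot, y to its left, z up, the work surface at z = 0. Lengths are in m, angles in rad, forces in N, time in s.
With the tool pointing down it reaches from about 0.35 to 0.85 m from the base axis. Payload 8.1 kg.
Tool frame: the origin (TCP) lies midway between the tips of the shut fingers; the grasp point (between the pads) lies robot.grip_depth behind it (robot.grip_depth is the distance from the TCP to the grasp point, in m); z points along the fingers, y is the line along which they close (so a half turn about z gives the same grasp; the last joint's range is limited). The gripper opens to 93 mm and grips with 3 to 60 N. Pads are 15 mm wide; open, the fingers measure 128 mm over their backs; the gripper's body (75 mm by 188 mm) begins 65 mm behind the grasp point.
Start: joints at [-1.258, 0.13, 1.488, -0, 1.523, -0.085], TCP at [0.232, -0.553, 0.219] pointing down, gripper open.
Joint ranges: [-2.96, 2.96], [-0.89, 2.26], [0.02, 2.5], [-1.34, 4.48], [0, 2.73], [-2.66, 2.66]. Speed limits (rad/s): [2.39, 2.39, 2.79, 3.14, 3.14, 3.14].

### API

Orientations are given as a rotation vector (axis times angle).
In Python, from plant import robot gives the robot as it stands.
- The arm moves only by the tool carry_out, never from a script. Its argument "rows" is a list of rows, each a list of 6 numbers: the shift along the tool's x, y, z in m, then the turn, a rotation vector about the tool's x, y, z in degrees. A call has 1 to 12 rows; each row is the pose to reach, as a shift and turn from the pose commanded when the call began, along the tool's axes at that moment; what a row does not reach only later rows make up. A row lasts 1/8 s, in which the tool goes at most 62.5 mm and 10.7 degrees, less where a joint would pass 70% of its speed; a pose out of reach is approached as far as the arm can. A call with a gripper value outside its range is refused whole. "jaw" is the closure in counts, from 0 (fully open) to 255 (shut), set as the call begins (left out, the last holds). The fingers move at their own pace and stop on an object; "force" is the grip in N (left out, the last holds). Time passes only in rows, so rows that repeat a pose let the fingers close. It gives the time, the measured TCP pose, the force, the opening and the grip force at its end, in the units of the state.
- robot.read_state(): the state, without advancing time (a new reading comes with each control period).
- robot.read_camera(name): name is "scene" or "top" or "wrist"; returns the picture (480x640x3 uint8, red, green, blue); there is no depth.
- robot.camera_model(name): a dict with "fx", "fy", "cx", "cy" (pixels), "dist" ([k1, k2, p1, p2, k3] as OpenCV has them; the pictures are not rectified), "R" (3x3) and "t" (3): a world point X has camera coordinates R X + t; the wrist camera has in their place "mount" (4x4, takes a point from camera to tool coordinates, whose origin is the TCP and whose axes are the flange's). Camera axes: x right, y down, z forward; pixel columns grow to the right and rows downward; lengths in m; the calibration is good to about 2 mm. A picture is of the moment at which its call begins: read the wrist's pose just before it. camera_model takes no time and is no camera call.
- robot.close_job(): hands the job in; it is judged then, once.
Trained networks look in the newest picture that a camera, given by its name, has taken for a name from the list of things; names that differ only in an ending like _2 or _b are one class to them, and where a whole thing is asked for, a point or a joint stands for the part that bears it (a point fixed in the world has none). Each returns a list of dicts, best first, with "conf" (0 to 1); they miss things now and then, are a little off and sometimes report something else, mostly with a low value. They report only what shows in the picture. A call takes as long as a camera call.
- robot.outline_of(camera, target): "pixels" (480x640 bool, what is visible of it) and "pixel" ([column, row] in pixels, amid what is visible of it).
The state is a dict: "t": time; "q": joint angles; "dq": joint speeds; "joint_torque": joint torques, N m; "tool_pos": TCP position; "orientation": TCP orientation; "force": force on the tool from outside, world axes, zero at the start; "wrist_torque": the same for the moment, N m; "opening": finger opening in m; "gripper_force": force on a finger pad.
Only numpy, scipy, OpenCV 4.12 (cv2) and the standard library are available. Lean on these libraries where they do the work, as an engineer would, in place of code of your own. Each camera call takes 0.05 s, during which the arm holds its last target. There are 200 camera calls.

### The job

The wider of the two white plate-drawer units on the bench has been cleaned and its slides need a check. Pull its tray out by the handle until it locks and let go, so that it is seen to stay out by itself; then press the release button on top of that unit and let the tray run fully home. Leave the narrower unit's tray shut.

Things in the scene. Friction and masses are not known exactly. Their poses are not given: they have to be found in the camera images.
- wide_handle (a point): Steel bow handle on the wide unit's grey tray front. White housing 240 wide x 240 deep x 120 mm high, front to the robot, turned up to 12 deg. Upright bar 16 wide (y), 14 deep (x), z 35-105 mm; 2 legs, 16 wide, to the panel face 40 mm behind it. Point: mid-bar, 95 mm above table; moves with tray. x into the unit (pull along -x), y left, z up. Free both sides: pinch across y from above.
- wide_tray (a joint): How far the wide unit's tray is out (m): 0 = fully home, panel against housing. A damped spring draws it home; pulling slowly takes 4 to 10 N. A catch clicks in at 0.110; the slides end at 0.118. Pull to 0.112-0.118 and let go: it stays locked at about 0.110. Let go earlier, it runs home. After release it runs home by itself in 1 to 2 s.
- wide_button (a point): Release button of the wide unit: round dark-grey cap 28 mm across, 16 mm proud of the housing's top, in a dark ring. Point: middle of the cap's top face, 136 mm above the table. In the closed handle's axes it lies 85 mm towards +x and 60 mm towards +y; it stays with the housing. Press straight down. A blue tip box, 48 mm high, stands behind it on the housing.
- wide_release (a joint): How far the wide unit's release button is pressed (m): 0 = up, 0.009 = fully down, about 5 N; it springs up again. The catch lets go from about 0.005. It dips by itself for a moment as the tray passes the catch.
- narrow_tray (a joint): How far the other unit's tray is out (m): 0 = shut. That unit is of the same make and height but only 150 mm wide; it stands to the left or right of the wide one and is to be left shut.

How it is judged:
By the outcome, as a careful person would: the job done as asked, in the order asked, and still so for the second after the job is handed in, with the robot touching nothing.
It also fails if it takes over 45 s, if anything falls off the work surface, if the arm or the gripper's body presses on something with over 40 N, if the wrist force passes 120 N, or if a joint passes its speed limit or range.

## Working session

There is one attempt and no reset: what is moved stays moved. The work goes in short steps, Python scripts to look and compute and a tool call to move; the robot and the scene stay as the last step left them, time stands still between calls to the robot, and variables do not carry over. Pictures are saved under pics/ and viewed, at most 10 in all, crops included, and the job is handed in when it is done.

Besides the shell and the picture viewer there is one more tool, called after "Call:" by a JSON object that holds its "op" and its "data", one argument or row to a line. carry_out: Moves the arm, as the interface text tells. Its arguments: {"type":"object","properties":{"rows":{"type":"array"},"jaw":{"type":"number"},"force":{"type":"number"}},"required":["rows"]}

```bash
mkdir -p pics; cat > h.py <<'E'
import numpy as np, cv2
from scipy.spatial.transform import Rotation as Rn
from plant import robot
def cam(name, st=None):
    m=robot.camera_model(name); K=np.array([[m['fx'],0,m['cx']],[0,m['fy'],m['cy']],[0,0,1.]]); d=np.array(m['dist'],float)
    if 'mount' in m:
        M=np.array(m['mount']); T=np.eye(4); T[:3,:3]=Rn.from_rotvec(st['orientation']).as_matrix(); T[:3,3]=st['tool_pos']
        W=np.linalg.inv(T@M); return K,d,W[:3,:3],W[:3,3]
    return K,d,np.array(m['R']),np.array(m['t'])
def at_z(c,px,z):
    K,d,R,t=c; u=cv2.undistortPoints(np.array(px,float).reshape(-1,1,2),K,d).reshape(-1,2)
    r=np.c_[u,np.ones(len(u))]@R; o=-R.T@t
    return o+r*((z-o[2])/r[:,2])[:,None]
def proj(c,X):
    K,d,R,t=c; return cv2.projectPoints(np.array(X,float).reshape(-1,3),cv2.Rodrigues(R)[0],t,K,d)[0].reshape(-1,2)
def shot(name,fn):
    st=robot.read_state(); im=robot.read_camera(name); cv2.imwrite('pics/'+fn,im[:,:,::-1]); return st,im
E
python3 - <<'E'
from h import *
print(robot.grip_depth, robot.read_state())
for n in ['scene','top']:
    st,im=shot(n,n+'1.png'); c=cam(n)
    for tg in ['wide_handle','wide_button','wide_tray','narrow_tray']:
        for o in robot.outline_of(n,tg)[:3]:
            ys,xs=np.nonzero(o['pixels']); print(n,tg,round(o['conf'],2),np.round(o['pixel']),xs.min(),xs.max(),ys.min(),ys.max(),at_z(c,o['pixel'],.136 if 'button' in tg else .105).round(3))
E
```

```text
0.0188 {'t': 0.0, 'q': array([-1.25838644e+00,  1.31144099e-01,  1.48930596e+00,  2.26479424e-05,
        1.52299046e+00, -8.54028559e-02]), 'dq': array([-0.00147523,  0.00031921,  0.00076308,  0.00018879,  0.00066679,
       -0.00034529]), 'joint_torque': array([-7.47406011e-05, -5.59848547e+01, -4.91748762e+01,  7.69043039e-02,
        3.53388721e-02, -1.41105807e-04]), 'tool_pos': array([ 0.23229002, -0.55258209,  0.217583  ]), 'orientation': array([-3.07784874e+00, -6.20405504e-01,  2.93273102e-04]), 'force': array([-0.18420446,  0.44600453,  0.37274252]), 'wrist_torque': array([ 0.07907169, -0.0024061 ,  0.03954578]), 'gripper_force': 0.0, 'opening': 0.09308945522032334}
scene wide_handle 0.7 [171. 196.] 141 179 184 213 [[ 0.565 -0.205  0.105]]
scene wide_button 0.65 [414. 193.] 376 459 174 199 [[0.649 0.187 0.136]]
scene wide_button 0.54 [211. 208.] 203 220 200 217 [[ 0.622 -0.136  0.136]]
scene narrow_tray 0.83 [411. 191.] 378 427 174 199 [[0.625 0.194 0.105]]
top wide_handle 0.78 [474. 295.] 380 557 266 326 [[ 0.575 -0.204  0.105]]
top wide_button 0.73 [428. 263.] 415 437 255 275 [[ 0.616 -0.138  0.136]]
top wide_tray 0.8 [471. 294.] 381 558 266 325 [[ 0.577 -0.201  0.105]]
top narrow_tray 0.66 [179. 263.] 121 239 248 295 [[0.63  0.195 0.105]]
```

View pics/top1.png

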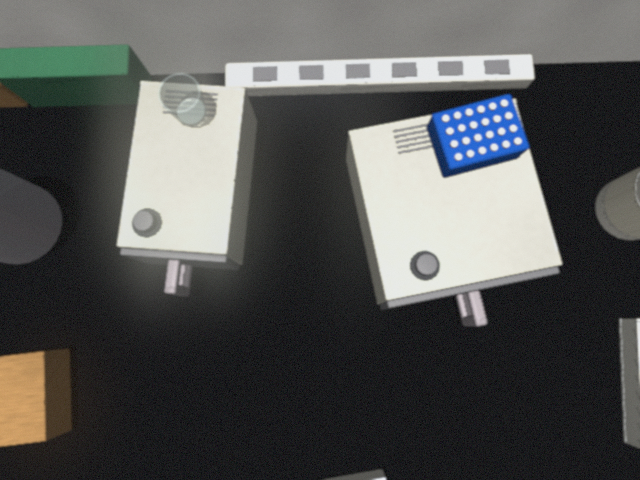

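View pics/scene1.png

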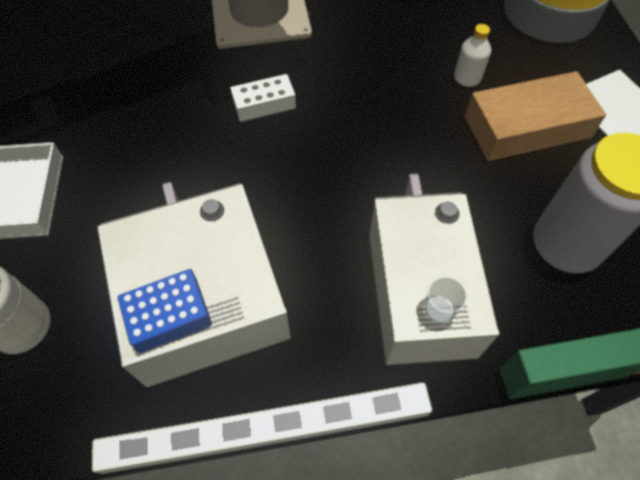

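The top view shows the wide unit on the right: button at (425,264), handle about (473,310). The narrow unit is on the left. I'll take the yaw from the housing's top edges next and project the model points back as a check.

```bash
python3 - <<'E'
from h import *
c=cam('top')
P=at_z(c,[[349,131],[383,301],[560,264],[516,100]],.12); print(P.round(3))
e=P[1]-P[0]; yaw=np.arctan2(-e[1],-e[0]); f=P[2]-P[1]; print(np.degrees(yaw), np.degrees(np.arctan2(f[0],-f[1])))
b=at_z(c,[[425.5,263]],.136)[0]
yaw=(yaw+np.arctan2(f[0],-f[1]))/2
R=Rn.from_euler('z',yaw).as_matrix()
h=b-R@[.085,.06,0]; h[2]=.095; print('button',b,'handle',h,np.degrees(yaw))
im=cv2.imread('pics/top1.png')
box=[[x,y,.01] for x in(-.007,.007) for y in (-.008,.008)]
px=proj(c,[h+R@v for v in box]); print(px)
for p in px: cv2.circle(im,tuple(int(v) for v in p*1),1,(0,0,255),-1)
cv2.imwrite('pics/chk.png',cv2.resize(im[200:350,340:580],None,fx=3,fy=3))
st=robot.read_state(); Rt=Rn.from_rotvec(st['orientation']).as_matrix()
print('tool axes',Rt.round(3))
E
```

```text
[[ 0.807 -0.043  0.12 ]
 [ 0.57  -0.08   0.12 ]
 [ 0.612 -0.317  0.12 ]
 [ 0.846 -0.28   0.12 ]]
8.711875285699836 10.117155220732434
button [ 0.61676332 -0.13534573  0.136     ] handle [ 0.54272276 -0.20844153  0.095     ] 9.414515253216136
[[486.39452573 323.5286367 ]
 [474.6922545  325.85081567]
 [483.8131162  313.08178092]
 [472.15203435 315.38877644]]
tool axes [[ 0.922  0.387 -0.   ]
 [ 0.387 -0.922 -0.   ]
 [-0.    -0.    -1.   ]]
```

View pics/chk.png

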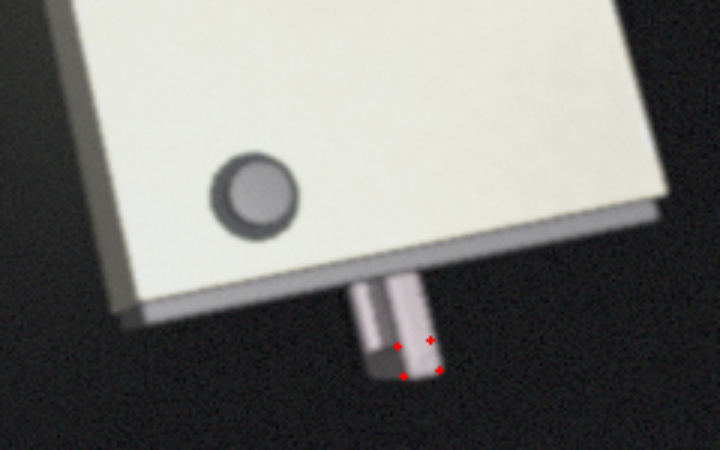

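The projected bar top lands on the bar in the check crop, around (479,320) in the full picture. The handle is at about (0.543, -0.208) with a yaw of 9.4°. I'll move above it.

Call:
{"op": "carry_out", "data": {
  "rows": [
    [0.042, -0.02, 0, 0, 0, 1.3],
    [0.084, -0.039, 0, 0, 0, 2.7],
    [0.126, -0.059, 0, 0, 0, 4],
    [0.168, -0.079, 0, 0, 0, 5.4],
    [0.21, -0.098, 0, 0, 0, 6.7],
    [0.252, -0.118, 0, 0, 0, 8],
    [0.294, -0.138, 0, 0, 0, 9.4],
    [0.336, -0.157, 0, 0, 0, 10.7],
    [0.378, -0.177, 0, 0, 0, 12],
    [0.42, -0.197, 0, 0, 0, 13.4],
    [0.42, -0.197, 0, 0, 0, 13.4],
    [0.42, -0.197, 0, 0, 0, 13.4]
  ],
  "jaw": 0,
  "force": 40
}}

```text
t: 2.0
tool_pos: [0.5431, -0.209, 0.2185]
orientation: [3.131, 0.258, -0.001]
force: [-0.1, 0.1, -0.3]
opening: 0.0931
gripper_force: 0.0
```

```bash
cat > look.py <<'E'
from h import *
import sys
st,im=shot('wrist',sys.argv[1]); c=cam('wrist',st)
Rt=Rn.from_rotvec(st['orientation']).as_matrix(); print(st['t'],st['tool_pos'].round(4),np.degrees(np.arctan2(Rt[1,0],Rt[0,0])),Rt[:,2].round(4))
for tg,z in [('wide_handle',.105),('wide_button',.136)]:
    for o in robot.outline_of('wrist',tg)[:2]:
        ys,xs=np.nonzero(o['pixels']); print(tg,round(o['conf'],2),np.round(o['pixel']),xs.min(),xs.max(),ys.min(),ys.max(),at_z(c,o['pixel'],z).round(4))
h=np.array([.5427,-.2084,.105]);R=Rn.from_euler('z',9.4,degrees=True).as_matrix()
px=proj(c,[h+R@[x,y,0] for x in(-.007,.007) for y in (-.008,.008)]+[[.6168,-.1353,.136]]); print(px.round(0).tolist())
for p in px: cv2.circle(im,tuple(int(round(v)) for v in p),2,(255,0,0),-1)
cv2.imwrite('pics/m_'+sys.argv[1],im[:,:,::-1])
E
python3 look.py w1.png
```

```text
2.0 [ 0.5431 -0.209   0.2185] 9.440257495643104 [-5.e-04 -3.e-04 -1.e+00]
wide_handle 0.59 [328. 168.] 149 508 159 238 [[ 0.5865 -0.2026  0.105 ]]
wide_button 0.96 [222. 101.] 198 249 76 126 [[ 0.6178 -0.1365  0.136 ]]
[[337.0, 241.0], [314.0, 241.0], [337.0, 222.0], [314.0, 221.0], [220.0, 103.0]]
```

View pics/m_w1.png

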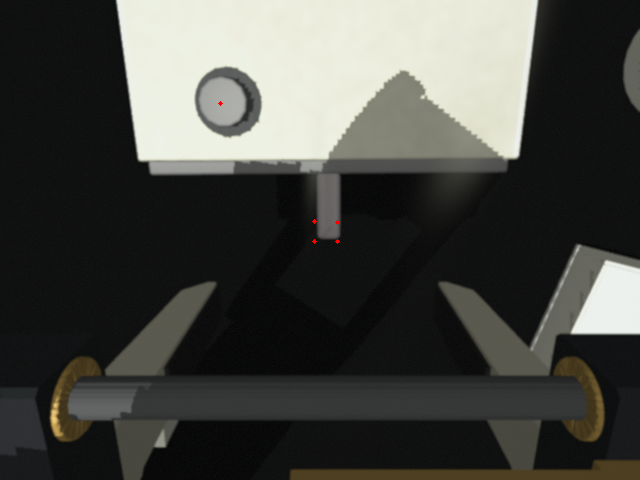

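The wrist view shows the bar at (328,228), about 2 mm right of and ahead of the estimate, and the button at (222,101). I'll descend and close.

Call:
{"op": "carry_out", "data": {
  "rows": [
    [0.002, 0.002, 0.04, 0, 0, 0],
    [0.002, 0.002, 0.08, 0, 0, 0],
    [0.002, 0.002, 0.12, 0, 0, 0],
    [0.002, 0.002, 0.147, 0, 0, 0],
    [0.002, 0.002, 0.147, 0, 0, 0],
    [0.002, 0.002, 0.147, 0, 0, 0]
  ]
}}

```text
t: 2.9
tool_pos: [0.5462, -0.2114, 0.0732]
orientation: [3.13, 0.256, 0.002]
force: [0.8, -0.3, -0.2]
opening: 0.093
gripper_force: 0.0
```

Call:
{"op": "carry_out", "data": {
  "rows": [
    [0, 0, 0, 0, 0, 0],
    [0, 0, 0, 0, 0, 0],
    [0, 0, 0, 0, 0, 0],
    [0, 0, 0, 0, 0, 0],
    [0, 0, 0, 0, 0, 0],
    [0, 0, 0, 0, 0, 0],
    [0, 0, 0, 0, 0, 0],
    [0, 0, 0, 0, 0, 0]
  ],
  "jaw": 255,
  "force": 40
}}

```text
t: 3.9
tool_pos: [0.5456, -0.2104, 0.0716]
orientation: [-3.131, -0.257, 0.0]
force: [-0.4, 1.5, 0.1]
opening: 0.0179
gripper_force: 2.4
```

Call:
{"op": "carry_out", "data": {
  "rows": [
    [0, 0, 0, 0, 0, 0],
    [0, 0, 0, 0, 0, 0],
    [0, 0, 0, 0, 0, 0],
    [-0.006, 0, 0, 0, 0, 0],
    [-0.014, 0, 0, 0, 0, 0],
    [-0.022, 0, 0, 0, 0, 0],
    [-0.03, 0, 0, 0, 0, 0],
    [-0.038, 0, 0, 0, 0, 0],
    [-0.046, 0, 0, 0, 0, 0],
    [-0.054, 0, 0, 0, 0, 0],
    [-0.062, 0, 0, 0, 0, 0]
  ]
}}

```text
t: 5.28
tool_pos: [0.4853, -0.2201, 0.0716]
orientation: [-3.131, -0.258, -0.004]
force: [6.7, 3.9, -2.8]
opening: 0.0157
gripper_force: 40.0
```

Call:
{"op": "carry_out", "data": {
  "rows": [
    [-0.008, 0, 0, 0, 0, 0],
    [-0.016, 0, 0, 0, 0, 0],
    [-0.024, 0, 0, 0, 0, 0],
    [-0.032, 0, 0, 0, 0, 0],
    [-0.039, 0, 0, 0, 0, 0],
    [-0.045, 0, 0, 0, 0, 0],
    [-0.05, 0, 0, 0, 0, 0],
    [-0.053, 0, 0, 0, 0, 0],
    [-0.053, 0, 0, 0, 0, 0],
    [-0.053, 0, 0, 0, 0, 0]
  ]
}}

```text
t: 6.52
tool_pos: [0.4332, -0.2291, 0.0718]
orientation: [3.131, 0.257, 0.003]
force: [4.4, 2.6, -1.5]
opening: 0.0159
gripper_force: 40.0
```

Call:
{"op": "carry_out", "data": {
  "rows": [
    [-0.001, 0, 0, 0, 0, 0],
    [-0.001, 0, 0, 0, 0, 0],
    [-0.001, 0, 0, 0, 0, 0]
  ]
}}

```text
t: 6.9
tool_pos: [0.4323, -0.2292, 0.0717]
orientation: [3.131, 0.258, 0.004]
force: [5.2, 1.7, -3.7]
opening: 0.0158
gripper_force: 40.0
```

Call:
{"op": "carry_out", "data": {
  "rows": [
    [0, 0, 0, 0, 0, 0],
    [0, 0, 0, 0, 0, 0],
    [0, 0, 0, 0, 0, 0],
    [0, 0, 0, 0, 0, 0],
    [0, 0, 0, 0, 0, 0],
    [0, 0, 0, 0, 0, 0]
  ],
  "jaw": 0
}}

```text
t: 7.65
tool_pos: [0.4312, -0.2294, 0.0716]
orientation: [3.131, 0.257, -0.0]
force: [-1.1, 0.2, -0.2]
opening: 0.0713
gripper_force: 0.0
```

Call:
{"op": "carry_out", "data": {
  "rows": [
    [0, 0, -0.03, 0, 0, 0],
    [0, 0, -0.07, 0, 0, 0],
    [0, 0, -0.11, 0, 0, 0],
    [0, 0, -0.147, 0, 0, 0],
    [0, 0, -0.147, 0, 0, 0],
    [0, 0, -0.147, 0, 0, 0]
  ]
}}

```text
t: 8.4
tool_pos: [0.4309, -0.2293, 0.2179]
orientation: [-3.131, -0.257, 0.001]
force: [-0.5, 0.3, -0.7]
opening: 0.0932
gripper_force: 0.0
```

```bash
python3 look.py w2.png
```

```text
8.4 [ 0.4309 -0.2293  0.2179] 9.392228053495737 [-6.e-04  4.e-04 -1.e+00]
wide_handle 0.9 [326.  84.] 146 507 0 233 [[ 0.5263 -0.2129  0.105 ]]
[[336.0, 67.0], [310.0, 67.0], [336.0, 43.0], [310.0, 43.0], [199.0, -142.0]]
```

View pics/m_w2.png

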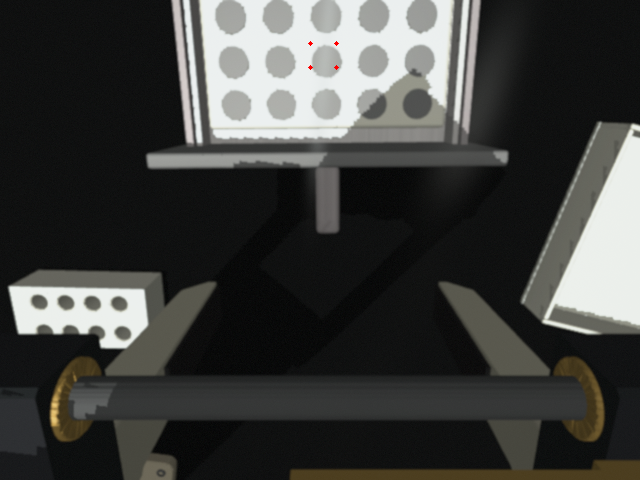

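The tray stays locked out: the bar is at (328,226) with the gripper backed off about 114 mm and clear. I'll shut the jaws and go above the button.

Call:
{"op": "carry_out", "data": {
  "rows": [
    [0.033, -0.01, 0, 0, 0, 0],
    [0.066, -0.02, 0, 0, 0, 0],
    [0.1, -0.031, 0, 0, 0, 0],
    [0.133, -0.041, 0, 0, 0, 0],
    [0.166, -0.051, 0, 0, 0, 0],
    [0.199, -0.062, 0, 0, 0, 0],
    [0.199, -0.062, 0, 0, 0, 0],
    [0.199, -0.062, 0, 0, 0, 0],
    [0.199, -0.062, 0.03, 0, 0, 0],
    [0.199, -0.062, 0.05, 0, 0, 0],
    [0.199, -0.062, 0.05, 0, 0, 0],
    [0.199, -0.062, 0.05, 0, 0, 0]
  ],
  "jaw": 255,
  "force": 20
}}

```text
t: 10.05
tool_pos: [0.6175, -0.1361, 0.1695]
orientation: [3.131, 0.257, 0.001]
force: [-0.1, 0.7, 0.9]
opening: 0.0005
gripper_force: 0.0
```

```bash
python3 - <<'E'
from h import *
st,im=shot('scene','s2.png'); print(st['tool_pos'],st['opening'])
cv2.imwrite('pics/s2c.png',cv2.resize(im[60:300,60:380,::-1],None,fx=2,fy=2))
E
```

```text
[ 0.61751666 -0.13611863  0.16950828] 0.0005388218192074187
```

View pics/s2c.png

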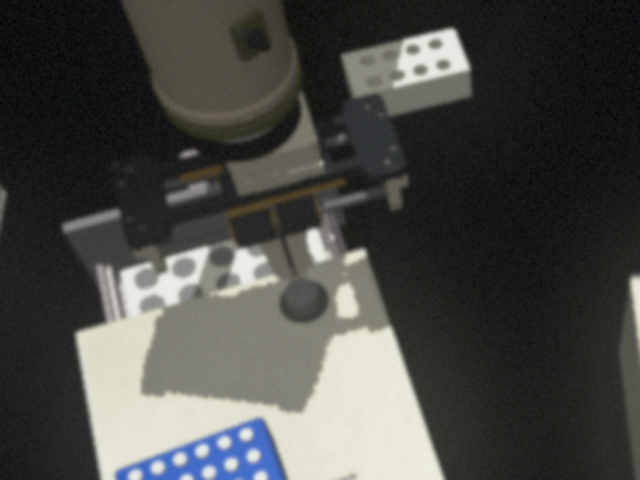

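The crop shows the tray still out, with the shut finger tips over the button at about (303,298). I'll press.

Call:
{"op": "carry_out", "data": {
  "rows": [
    [0, 0, 0.015, 0, 0, 0],
    [0, 0, 0.028, 0, 0, 0],
    [0, 0, 0.033, 0, 0, 0],
    [0, 0, 0.036, 0, 0, 0],
    [0, 0, 0.039, 0, 0, 0],
    [0, 0, 0.041, 0, 0, 0],
    [0, 0, 0.0415, 0, 0, 0],
    [0, 0, 0.0415, 0, 0, 0]
  ]
}}

```text
t: 11.1
tool_pos: [0.6174, -0.1357, 0.1274]
orientation: [-3.131, -0.257, -0.0]
force: [-2.8, 0.7, 5.0]
opening: 0.0003
gripper_force: 2.2
```

Call:
{"op": "carry_out", "data": {
  "rows": [
    [0, 0, 0, 0, 0, 0],
    [0, 0, 0, 0, 0, 0],
    [0, 0, -0.02, 0, 0, 0],
    [0, 0, -0.06, 0, 0, 0],
    [0, 0, -0.1, 0, 0, 0],
    [0, 0, -0.13, 0, 0, 0],
    [0, 0, -0.13, 0, 0, 0],
    [0, 0, -0.13, 0, 0, 0]
  ]
}}

```text
t: 12.1
tool_pos: [0.6173, -0.1357, 0.2566]
orientation: [-3.131, -0.257, 0.001]
force: [0.4, 0.3, -1.1]
opening: 0.0003
gripper_force: 0.0
```

Call:
{"op": "carry_out", "data": {
  "rows": [
    [-0.03, 0, 0, 0, 0, 0],
    [-0.07, 0, 0, 0, 0, 0],
    [-0.11, 0, 0, 0, 0, 0],
    [-0.15, 0, 0, 0, 0, 0],
    [-0.18, 0, 0, 0, 0, 0],
    [-0.18, 0, 0, 0, 0, 0],
    [-0.18, 0, 0, 0, 0, 0],
    [-0.18, 0, 0, 0, 0, 0],
    [-0.18, 0, 0, 0, 0, 0],
    [-0.18, 0, 0, 0, 0, 0]
  ]
}}

```text
t: 13.35
tool_pos: [0.4401, -0.165, 0.2569]
orientation: [-3.131, -0.258, 0.001]
force: [-0.3, -0.1, 0.9]
opening: 0.0007
gripper_force: 0.0
```

```bash
python3 - <<'E'
from h import *
st,im=shot('wrist','w3.png'); st2,im2=shot('top','t3.png'); print(st['t'],st['tool_pos'],st['force'])
cv2.imwrite('pics/f.png',cv2.resize(np.vstack([im,im2])[:,:,::-1],(448,600)))
a=cv2.imread('pics/top1.png')[:,:260].astype(int); print(abs(a-im2[:,:260,::-1]).mean())
E
```

```text
13.35 [ 0.44007567 -0.16498325  0.25693064] [-0.28434188 -0.0515108   0.86967619]
3.62193108974359
```

View pics/f.png

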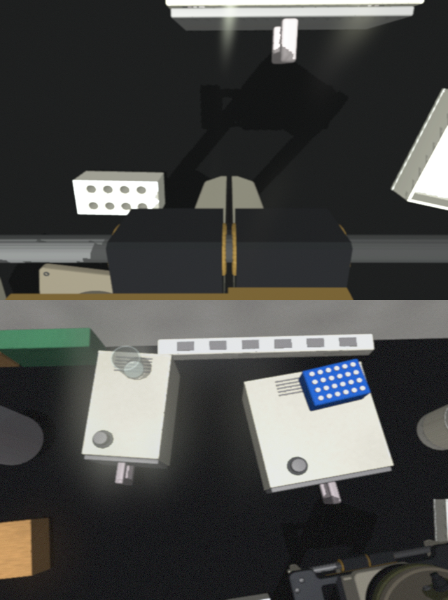

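The picture shows the wide tray shut, the narrow tray shut and the tip box in place. I'll compare the handle region with the first picture before handing in.

```bash
python3 - <<'E'
from h import *
a=cv2.imread('pics/top1.png'); 
robot.read_camera('top'); b=robot.read_camera('top')[:,:,::-1]
t=np.ascontiguousarray(a[285:328,455:490]); r=cv2.matchTemplate(np.ascontiguousarray(b[270:345,440:505]),t,cv2.TM_CCOEFF_NORMED)
print(cv2.minMaxLoc(r),'expect (15,15)'); t=np.ascontiguousarray(a[255:298,160:195]); r=cv2.matchTemplate(np.ascontiguousarray(b[240:313,145:210]),t,cv2.TM_CCOEFF_NORMED); print(cv2.minMaxLoc(r))
if abs(np.array(cv2.minMaxLoc(r)[3])-15).max()<=1: print(robot.close_job())
E
```

```text
(-0.05427532270550728, 0.9445124864578247, (0, 32), (15, 15)) expect (15,15)
(-0.13575389981269836, 0.998130202293396, (0, 10), (15, 15))
the job is handed in; nothing more can be done
None
```

The job is handed in: the wide unit's tray was pulled out until it locked and stayed out by itself. After I pressed the release button it ran fully home, and the narrow unit's tray stayed shut.

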